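# Take the pellet die apart and park its parts

### The arm

A 7-joint arm with a two-finger parallel gripper is mounted at the origin on a cart in front of the work surface, level with it; the furniture and walls round the work are solid. World frame = base frame: x ahead of the robot, y to its left, z up, the work surface at z = 0. Lengths are in mm, angles in rad, forces in N, time in s.
With the tool pointing down it reaches from about 425 to 825 mm from the base axis. Payload 3.6 kg.
Tool frame: the origin (TCP) lies at the very end of the fingers, on their centre line; the grasp point (between the pads) lies 19 mm behind it (manip.tcp_to_grasp is the z of the grasp point in the tool frame, in mm); z points along the fingers, y is the direction in which the jaws open and shut (so a half turn about z gives the same grasp; the last joint's range is limited). The gripper opens to 85 mm and grips with 20 to 120 N. Pads are 22 mm wide; open, the fingers measure 114 mm over their backs; the gripper's body (76 mm by 85 mm) begins 54 mm behind the grasp point. The pads swing forward as they close: fully open they stand 13 mm farther back than shut.
Start: joints at [-0.026, 0.615, -0.013, 1.423, 0.008, 1.103, -0.04], TCP at [649.971, 0.023, 231.297] pointing down, gripper open.
Joint ranges: [-3.12, 3.12], [-0.3, 2.06], [-1.34, 1.32], [0.26, 2.42], [-1.36, 4.5], [0.01, 1.98], [-2.84, 2.84]. Speed limits (rad/s): [2.79, 2.79, 3.14, 3.14, 3.14, 3.14, 3.14].

### API

Orientations are given as a rotation vector (axis times angle).
In Python, from station import manip gives the robot as it stands. The module is installed in compiled form; this text tells all that it offers.
- The arm moves only by the shell command python3 -m handwheel 'ROWS' [FORCE]. ROWS is JSON, a list of rows, each a list of 3 entries, a list of its own where there are three numbers: the shift along the tool's x, y, z in cm, then the turn, a rotation vector about the tool's x, y, z in degrees, then the gripper command: -1 is fully open, 1 is shut, values between are in proportion. In form: [[[dx, dy, dz], [wx, wy, wz], claw], ...]. A call has 1 to 20 rows; each row is the pose to reach, as a shift and turn from the pose commanded when the call began, along the tool's axes at that moment; what a row does not reach only later rows make up. A row lasts 1/8 s, in which the tool goes at most 62.5 mm and 10.7 degrees, less where a joint would pass 70% of its speed; a pose out of reach is approached as far as the arm can. A call with a gripper value outside its range is refused whole. The fingers move at their own pace and stop on an object; FORCE is the grip in N (left out, the last holds). Time passes only in rows, so rows that repeat a pose let the fingers close. It gives the time, the measured TCP pose, the force and the opening at its end, in the units of the state.
- manip.get_state(): the state, without advancing time (a new reading comes with each control period).
- manip.grab_frame(name): name is "scene" or "side" or "wrist"; returns a dict with "color" (400x640x3 uint8, red, green, blue), "camera_matrix" (3x3 intrinsics, pixels), "cam_to_world" (4x4, takes a point from camera to world coordinates); the wrist camera has in their place "T_tool_cam" (4x4, takes a point from camera to tool coordinates, whose origin is the TCP and whose axes are the flange's). Camera axes: x right, y up, looking along -z (the intrinsics and any distortion apply to the point x, -y, -z); pixel columns grow to the right and rows downward; lengths in mm; the calibration is good to about 2 mm. The wrist camera is an equidistant fisheye: a pixel r from the principal point sees the ray r / f radians off the axis. A picture is of the moment at which its call begins: read the wrist's pose just before it. There is no depth.
- manip.job_done(): hands the job in, once; it reports no verdict.
The state is a dict: "t": time; "joint_pos": joint angles; "qvel": joint speeds; "effort": joint torques, N m; "tool_pos": TCP position; "orientation": TCP orientation; "force": force on the tool from outside, world axes, zero at the start; "wrist_torque": the same for the moment, N m; "finger_gap": finger opening in mm.
Only numpy, scipy, OpenCV 4.12 (cv2) and the standard library are available. Lean on these libraries where they do the work, as an engineer would, in place of code of your own. Each camera call takes 0.05 s, during which the arm holds its last target. There are 200 camera calls.

### The job

The pellet has been pressed: take the standing die apart from the top and park each part on its own rest on the aluminium carrier. The plunger goes foot down into the pot, the brass stop ring onto the short pin, the barrel over the tall post and the base into the wide shallow ring. Keep the parts upright all the way; their faces are polished, so lower each part onto its rest rather than dropping it, and do not disturb the capped vial and the mortar beside the die.

Things in the scene. Friction and masses are not known exactly. Their poses are not given: they have to be found in the camera images.
- plunger: steel plunger, top of the die: shaft 22 mm diameter, 48 mm long; knurled head 30 mm diameter, 14 mm high. Origin: centre of the shaft's foot, z up; head at z 48 to 62 mm. At the start the head rests on the stop ring and the shaft hangs through it into the barrel (bores 24 mm): raise it straight up more than 48 mm before it moves sideways. Grip across the head. 0.2 kg.
- stop_ring: brass ring, 38 mm outside, 24 mm bore, 12 mm high, lying flat on the barrel under the plunger's head. Origin: centre of its underside, z up. Grip across its outside. 0.08 kg.
- barrel: bright steel tube, 46 mm outside, 24 mm bore right through, 46 mm high, two fine dark lines round it. Stands on the base, over a low spigot. Origin: centre of its underside, z up. Grip across its outside; raise it 6 mm or more to clear the spigot. 0.4 kg.
- die_base: dark steel round base, 64 mm diameter, 22 mm high, with a bright spigot (22 mm diameter, 5 mm high) on top; stands on the bench under the barrel. Origin: centre of its underside, z up. Grip across its 64 mm, fingertips 6 mm or more above its underside so that they clear the rim of its rest. 0.5 kg.
- rest_plunger: rest for the plunger, fixed: black plate 88 x 88 mm with a grey round pot (48 mm outside, 36 mm bore; rim 35 mm, inner floor 8 mm above the origin). Origin: centre of the plate's underside, z up. The plunger stands in the pot on its foot. The four rests form a 2 x 2 block in any order, 92 mm apart, 6 mm above the bench on an aluminium carrier (196 mm square).
- rest_ring: rest for the stop ring, fixed: the same black plate with a grey pad 40 mm in diameter, its face 10 mm above the origin, and a short round-headed steel pin 10 mm in diameter, its tip 22 mm above the origin. Origin: centre of the plate's underside. The ring lies flat on the pad round the pin.
- rest_barrel: rest for the barrel, fixed: the same black plate with a grey pad 50 mm in diameter, its face 10 mm above the origin, and a tall round-headed steel post 10 mm in diameter, its tip 45 mm above the origin. Origin: centre of the plate's underside. The barrel stands on the pad with the post in its bore.
- rest_base: rest for the base, fixed: the same black plate without a pin but with a low grey rim (76 mm inside, 84 mm outside, top 10 mm above the origin); floor inside the rim 6 mm above the origin. Origin: centre of the plate's underside. The base stands flat inside the rim.
- vial: bystander: small capped glass vial, 22 mm diameter, 52 mm high, standing behind the die. Origin: centre of its underside. Not to be moved.
- mortar: bystander: small brown agate mortar, 62 mm diameter, 28 mm high, its pestle leaning over the rim up to 55 mm high, behind the die. Origin: centre of its underside. Not to be moved.

How it is judged (in metres and radians):
At the end, for the whole second after the job is handed in: Plunger in the pot, stop ring on the short pin, barrel over the tall post and base inside the wide rim: each seated (height within 3 mm of its seat), centred within 9 mm, upright within 4.5 degrees and at rest (horizontal distance between plunger and rest_plunger below 0.009 m and z of plunger in the frame of rest_plunger between 0.005 and 0.011 m and angle between each of plunger, stop_ring, barrel, die_base's own z axis and vertical below 0.08 rad and linear speed of each of plunger, stop_ring, barrel, die_base below 0.02 m/s and horizontal distance between stop_ring and rest_ring below 0.009 m and z of stop_ring in the frame of rest_ring between 0.007 and 0.013 m and horizontal distance between barrel and rest_barrel below 0.009 m and z of barrel in the frame of rest_barrel between 0.007 and 0.013 m and horizontal distance between die_base and rest_base below 0.009 m and z of die_base in the frame of rest_base between 0.003 and 0.009 m); the robot touches nothing.
It fails at once if a die part is tipped over (more than 35 degrees) (angle between any of plunger, stop_ring, barrel, die_base's own z axis and vertical above 0.61 rad).
It fails at once if a die part is dropped or thrown (faster than 0.6 m/s while no finger touches it) ((contact force between the fingers and plunger below 0.02 N and linear speed of plunger above 0.6 m/s) or (contact force between the fingers and stop_ring below 0.02 N and linear speed of stop_ring above 0.6 m/s) or (contact force between the fingers and barrel below 0.02 N and linear speed of barrel above 0.6 m/s) or (contact force between the fingers and die_base below 0.02 N and linear speed of die_base above 0.6 m/s)).
It fails at once if the vial or the mortar is pushed more than 25 mm away, or the vial knocked over (distance of any of vial, mortar from where it was at the start of the episode above 0.025 m or angle between vial's own z axis and vertical above 0.6 rad).
It also fails if it takes over 115 s, if anything falls off the work surface, if the arm or the gripper's body presses on something with over 40 N, if the wrist force passes 120 N, or if a joint passes its speed limit or range.

## Working session

There is one attempt and no reset: what is moved stays moved. The work goes in short steps, Python scripts to look and compute and a shell command to move; the robot and the scene stay as the last step left them, time stands still between calls to the robot, and variables do not carry over. Pictures are saved under pics/ and viewed, about 12 in all and at most 16, crops included, and the job is handed in when it is done.

```bash
mkdir -p pics; cat > h.py <<'E'
import numpy as np, cv2
from scipy.spatial.transform import Rotation as R
from station import manip
def grab(n):
    s=manip.get_state(); f=manip.grab_frame(n)
    T=f.get("cam_to_world")
    if T is None:
        W=np.eye(4); W[:3,:3]=R.from_rotvec(s["orientation"]).as_matrix(); W[:3,3]=s["tool_pos"]; T=W@np.array(f["T_tool_cam"])
    return f["color"],np.array(f["camera_matrix"]),np.array(T),n=="wrist"
def ray(c,u,v):
    _,K,T,fe=c
    x=(u-K[0,2])/K[0,0]; y=(v-K[1,2])/K[1,1]
    if fe:
        r=np.hypot(x,y); d=np.array([x/r*np.sin(r),-y/r*np.sin(r),-np.cos(r)]) if r>0 else np.array([0,0,-1.])
    else: d=np.array([x,-y,-1])
    return T[:3,3],T[:3,:3]@d
def onz(c,u,v,z):
    o,d=ray(c,u,v); return o+d*(z-o[2])/d[2]
def proj(c,p):
    _,K,T,fe=c
    q=np.linalg.inv(T)@np.append(p,1); x,y,z=q[0],-q[1],-q[2]
    if fe:
        h=np.hypot(x,y); th=np.arctan2(h,z); x,y=(x/h*th,y/h*th) if h else (0,0)
    else: x,y=x/z,y/z
    return np.array([K[0,0]*x+K[0,2],K[1,1]*y+K[1,2]])
def save(c,n): cv2.imwrite("pics/"+n,c[0][:,:,::-1])
E
python3 - <<'E'
from h import *
import pickle
s=manip.get_state(); print(s, manip.tcp_to_grasp)
for n in("scene","side","wrist"):
    c=grab(n); save(c,n+"0.png"); pickle.dump(c,open(n+"0.pkl","wb")); print(n,c[1].tolist(),c[2].round(2).tolist())
E
```

```text
{'t': 0.0, 'joint_pos': array([-0.02648806,  0.61598391, -0.01265055,  1.42490125,  0.00812198,
        1.1033932 , -0.04039729]), 'qvel': array([-0.00090474,  0.00013966,  0.0013076 ,  0.00115574, -0.00146218,
        0.00011524,  0.00137431]), 'effort': array([ 1.38264377e-04, -4.69217670e+01,  2.59523503e-01, -1.71036780e+01,
        1.00907375e-02,  9.80606623e-03,  4.10031795e-07]), 'tool_pos': array([6.49234829e+02, 1.40681395e-02, 2.30095282e+02]), 'orientation': array([-2.22003677, -2.22024804,  0.00296814]), 'force': array([ 0.38987166, -0.24803004,  0.14789675]), 'wrist_torque': array([-0.00769355, -0.05863352, -0.02766411]), 'finger_gap': 85.49798081221125} -18.700000000000003
scene [[426.1813045326632, 0.0, 314.8348712604393], [0.0, 426.1813045326632, 200.72430218491616], [0.0, 0.0, 1.0]] [[0.67, 0.38, -0.63, -31.12], [-0.74, 0.33, -0.59, -679.96], [-0.02, 0.86, 0.5, 536.57], [0.0, 0.0, 0.0, 1.0]]
side [[420.6669957556179, 0.0, 314.86121495967666], [0.0, 420.6669957556179, 199.36352539507917], [0.0, 0.0, 1.0]] [[-0.94, 0.2, -0.28, 340.22], [-0.34, -0.58, 0.74, 527.76], [-0.01, 0.79, 0.62, 593.55], [0.0, 0.0, 0.0, 1.0]]
wrist [[309.70691628693146, 0.0, 320.8800928602474], [0.0, 309.70691628693146, 192.40391605585472], [0.0, 0.0, 1.0]] [[1.0, -0.0, 0.0, 649.85], [-0.0, 0.96, 0.28, 71.8], [-0.0, -0.28, 0.96, 372.44], [0.0, 0.0, 0.0, 1.0]]
```

View pics/scene0.png

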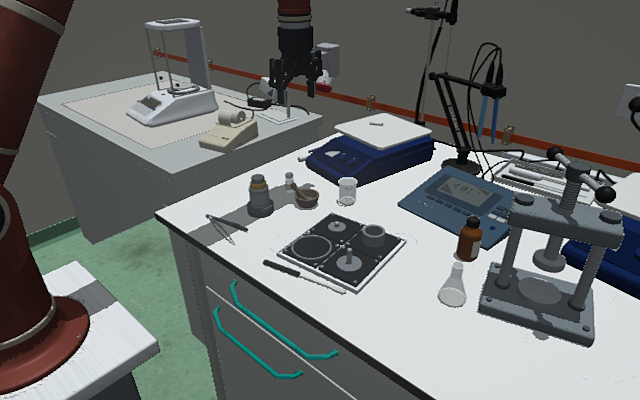

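View pics/wrist0.png

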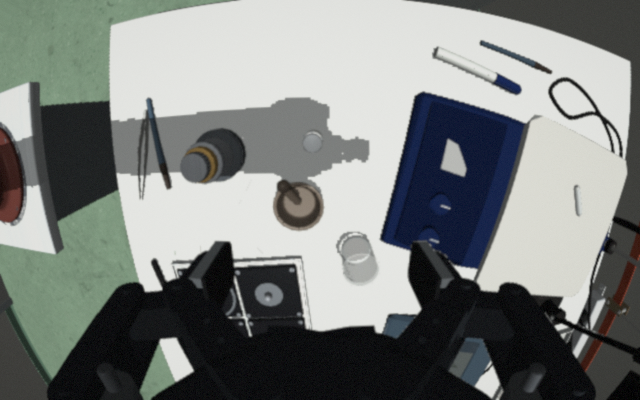

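View pics/side0.png

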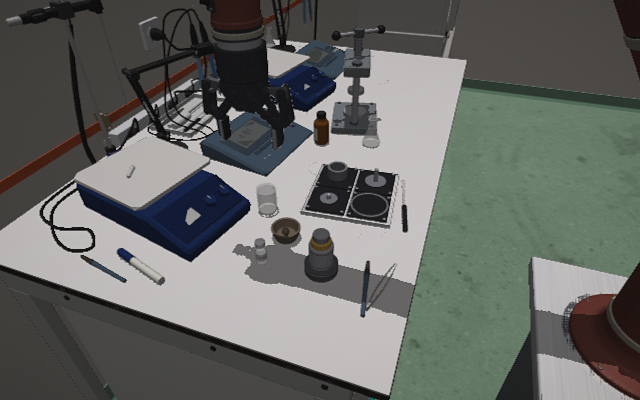

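The three views show the die left of the carrier. In the scene view the die is at about (260,195). The pot is at (373,236), the tall post at (350,262), the wide rim at (311,248) and the short pin at (337,226). The vial (290,182) and the mortar (306,200) stand behind the die.

```bash
python3 - <<'E'
from h import *
import pickle
S=pickle.load(open("scene0.pkl","rb"));D=pickle.load(open("side0.pkl","rb"));W=pickle.load(open("wrist0.pkl","rb"))
def tri(p):
    A=[];b=[]
    for c,(u,v) in p:
        o,d=ray(c,u,v);d=d/np.linalg.norm(d);P=np.eye(3)-np.outer(d,d);A.append(P);b.append(P@o)
    return np.linalg.lstsq(np.vstack(A),np.hstack(b),rcond=None)[0].round(1)
print("head",tri([(S,(258,179)),(D,(321,235))]),tri([(S,(258,179)),(W,(193,167))]))
for n,z,ps,pd in[("pot",41,(373,231),(337,168)),("post",51,(350,250),(377,172)),("rim",16,(311,248),(370,205)),("pin",28,(337,223),(328,195)),("mortar",28,(306,197),(286,229)),("vial",52,(289,175),(260,243))]:
    print(n,onz(S,*ps,z).round(),onz(D,*pd,z).round())
for c,n in((S,"scene"),(D,"side"),(W,"wrist")):
    h=cv2.cvtColor(c[0],cv2.COLOR_RGB2HSV); m=((h[...,0]>12)&(h[...,0]<28)&(h[...,1]>110)&(h[...,2]>80)).astype(np.uint8)
    k,l,st,ce=cv2.connectedComponentsWithStats(m); print(n,[(st[i].tolist(),ce[i].round(1).tolist()) for i in range(1,k) if st[i,4]>15])
a=cv2.resize(S[0][165:295,235:425],None,fx=4,fy=4,interpolation=cv2.INTER_CUBIC);cv2.imwrite("pics/cs.png",a[:,:,::-1])
E
```

```text
head [522.6  13.2  86.8] [522.8  14.9  86.7]
pot [ 580. -274.   41.] [ 580. -263.   41.]
post [ 487. -286.   51.] [ 485. -263.   51.]
rim [ 478. -194.   16.] [ 479. -185.   16.]
pin [ 570. -186.   28.] [ 572. -173.   28.]
mortar [609. -56.  28.] [615. -39.  28.]
vial [632.  24.  52.] [634.  36.  52.]
scene [([251, 181, 15, 9, 48], [257.5, 185.5]), ([463, 227, 19, 10, 112], [472.3, 231.8])]
side [([316, 120, 11, 5, 26], [320.5, 122.7]), ([311, 238, 20, 9, 57], [320.8, 243.4])]
wrist [([188, 147, 27, 35, 197], [206.3, 160.1])]
```

View pics/cs.png

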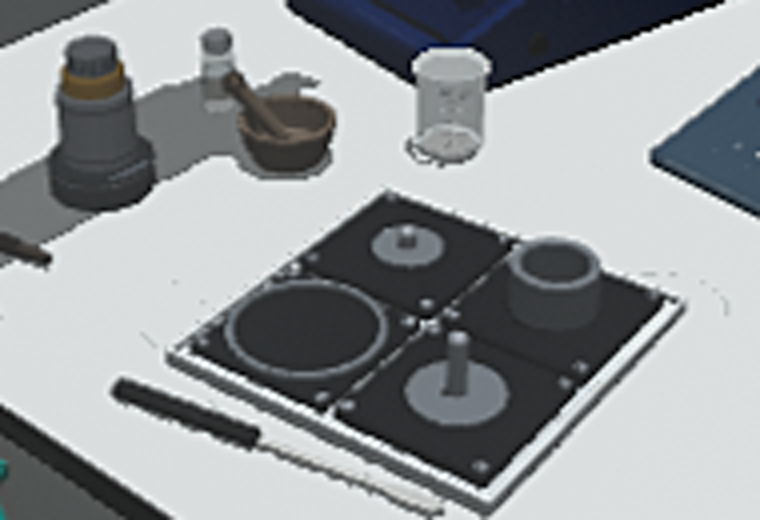

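The crop confirms the layout. My rough picks from two views disagree by about 10 mm in y, so I'll measure with the wrist camera from close by, starting over the carrier.

```bash
python3 -m handwheel '[[[-4,-2,0],[0,0,0],-1],[[-9,-4,0],[0,0,0],-1],[[-14,-6,0],[0,0,0],-1],[[-19,-8,0],[0,0,0],-1],[[-24,-10,0],[0,0,0],-1],[[-28,-12,0],[0,0,0],-1],[[-30,-12,0],[0,0,0],-1],[[-30,-12,0],[0,0,0],-1],[[-30,-12,0],[0,0,0],-1],[[-30,-12,0],[0,0,0],-1]]'
python3 - <<'E'
from h import *
import pickle
c=grab("wrist"); save(c,"w1.png"); pickle.dump(c,open("w1.pkl","wb"))
E
python3 -m handwheel '[[[4,0,0],[0,0,0],-1],[[9,0,0],[0,0,0],-1],[[14,0,0],[0,0,0],-1],[[19,0,0],[0,0,0],-1],[[24,0,0],[0,0,0],-1],[[26,0,0],[0,0,0],-1],[[27,0,0],[0,0,0],-1],[[27,0,0],[0,0,0],-1],[[27,0,0],[0,0,0],-1]]'
python3 - <<'E'
from h import *
import pickle
c=grab("wrist"); save(c,"w2.png"); pickle.dump(c,open("w2.pkl","wb"))
a=cv2.imread("pics/w1.png");b=cv2.imread("pics/w2.png")
cv2.imwrite("pics/w12.png",np.vstack([cv2.resize(i[60:260,100:540],None,fx=1.5,fy=1.5) for i in(a,b)]))
E
```

```text
t: 1.4
tool_pos: [531.2, -297.4, 231.2]
orientation: [-2.216, -2.225, -0.002]
force: [-0.4, -0.4, -0.3]
finger_gap: 85.5
t: 2.58
tool_pos: [530.0, -31.6, 231.3]
orientation: [2.223, 2.219, -0.001]
force: [-0.5, -0.7, 0.2]
finger_gap: 85.6
```

View pics/w12.png

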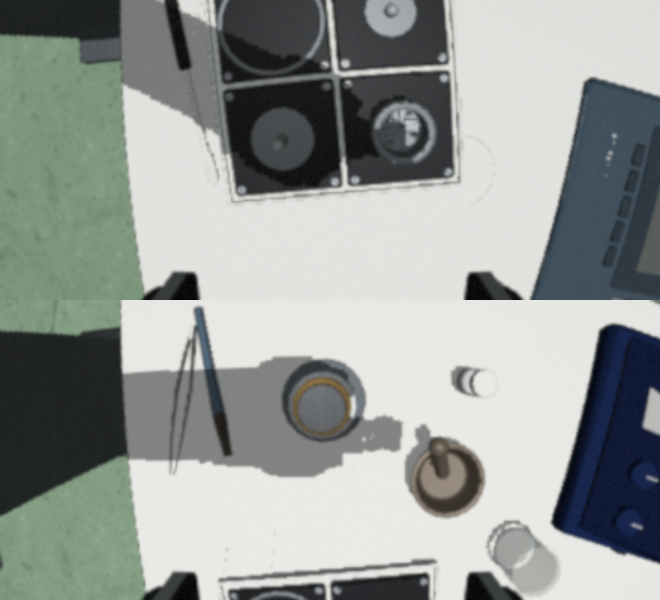

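Top half, over the carrier: the pot is upper-right and the post lower-left of the lower row, and the plates are turned about 4°. Bottom half: the die is at about (322,402), with the mortar and vial clear of it. Next I'll make rectified top views at known heights.

```bash
cat >> h.py <<'E'
def ortho(c,x0,x1,y0,y1,z,s):  # s px/mm; u right=+x, v down=-y
    xs=np.arange(x0,x1,1/s); ys=np.arange(y1,y0,-1/s)
    X,Y=np.meshgrid(xs,ys); _,K,T,fe=c
    P=np.stack([X.ravel(),Y.ravel(),np.full(X.size,z),np.ones(X.size)])
    q=np.linalg.inv(T)@P; x,y,zz=q[0],-q[1],-q[2]
    if fe:
        h=np.hypot(x,y)+1e-9; th=np.arctan2(h,zz); x,y=x/h*th,y/h*th
    else: x,y=x/zz,y/zz
    return cv2.remap(c[0],(K[0,0]*x+K[0,2]).reshape(X.shape).astype(np.float32),(K[1,1]*y+K[1,2]).reshape(X.shape).astype(np.float32),cv2.INTER_CUBIC)
E
python3 - <<'E'
from h import *
import pickle
c=pickle.load(open("w1.pkl","rb"));d=pickle.load(open("w2.pkl","rb"));S=pickle.load(open("scene0.pkl","rb"));D=pickle.load(open("side0.pkl","rb"))
for nm,cc in(("w1",c),("scene",S),("side",D)):
    o=ortho(cc,410,650,-350,-110,12,2); g=cv2.cvtColor(o,cv2.COLOR_RGB2GRAY)
    m=cv2.morphologyEx((g<75).astype(np.uint8),cv2.MORPH_CLOSE,np.ones((25,25)))
    k=max(cv2.findContours(m,0,2)[0],key=cv2.contourArea); r=cv2.minAreaRect(k); b=cv2.boxPoints(r)
    print(nm,"centre",410+r[0][0]/2,-110-r[0][1]/2,"size",np.array(r[1])/2,"ang",r[2])
    if nm=="w1": big=o
def circ(o,x0,y1,s,m):
    k=max(cv2.findContours(m,0,2)[0],key=cv2.contourArea); (u,v),r=cv2.minEnclosingCircle(k); e=cv2.fitEllipse(cv2.convexHull(k)); return [round(q,1) for q in(x0+e[0][0]/s,y1-e[0][1]/s,e[1][0]/s,e[1][1]/s,2*r/s)]
for nm,cc in(("w2",d),):
    for z in(80,):
        o=ortho(cc,470,570,-40,60,z,3); h=cv2.cvtColor(o,cv2.COLOR_RGB2HSV); m=((h[...,0]>8)&(h[...,0]<30)&(h[...,1]>90)).astype(np.uint8); print(nm,z,circ(o,470,60,3,m))
o=ortho(d,470,570,-40,60,94,3);o2=ortho(d,470,570,-40,60,22,3)
pic=np.hstack([cv2.resize(big,(480,480)),np.vstack([cv2.resize(o,(240,240)),cv2.resize(o2,(240,240))])]); cv2.imwrite("pics/o.png",pic[:,:,::-1])
E
```

```text
w1 centre 533.6877746582031 -230.09624481201172 size [176.8331604  177.78431702] ang 84.65171813964844
scene centre 524.8415451049805 -238.01943969726562 size [193.98696899 221.34565735] ang 84.18901824951172
side centre 532.1382598876953 -228.40499877929688 size [220.09481812 190.43534851] ang 83.560791015625
w2 80 [524.0, 16.2, 35.9, 36.1, 36.4]
```

View pics/o.png

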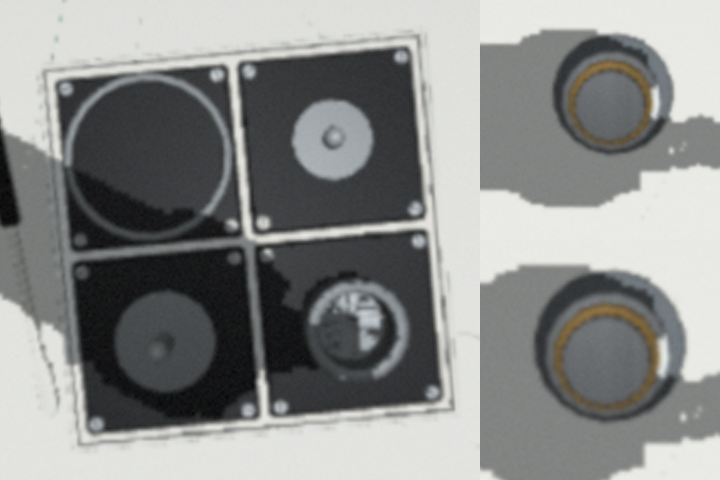

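The carrier centre is about (533.7, −230.1) and it is turned +5.35°. That puts the rests at rim (483.6, −188.6), pin (575.5, −180), post (492.2, −280.2) and pot (583.8, −271.6), which agrees with the pads seen in the rectified view. The die axis is about (524, 16.3). Next I'll descend on the plunger head, which lies at z 80–94, with the TCP at about z 80.

```bash
python3 -m handwheel '[[[2.3,-0.3,0],[0,0,0],-1],[[4.6,-0.6,0],[0,0,0],-1],[[4.6,-0.6,3],[0,0,0],-1],[[4.6,-0.6,6],[0,0,0],-1],[[4.6,-0.6,9],[0,0,0],-1],[[4.6,-0.6,12],[0,0,0],-1],[[4.6,-0.6,14],[0,0,0],-1],[[4.6,-0.6,15],[0,0,0],-1],[[4.6,-0.6,15],[0,0,0],-1],[[4.6,-0.6,15],[0,0,0],0],[[4.6,-0.6,15],[0,0,0],0],[[4.6,-0.6,15],[0,0,0],0],[[4.6,-0.6,15],[0,0,0],0]]' 30
python3 - <<'E'
from h import *
S=grab("scene");D=grab("side");W=grab("wrist")
f=lambda c,x,y,w,h,s:cv2.resize(c[0][y:y+h,x:x+w],None,fx=s,fy=s,interpolation=cv2.INTER_CUBIC)
a=np.hstack([f(S,210,130,100,90,4),f(D,270,170,100,90,4)])
b=f(W,120,60,400,100,2)
cv2.imwrite("pics/g1.png",np.vstack([a,b])[:,:,::-1])
E
```

```text
t: 4.25
tool_pos: [524.1, 16.1, 81.6]
orientation: [2.221, 2.221, 0.001]
force: [-0.0, 0.1, 0.3]
finger_gap: 42.3
```

View pics/g1.png

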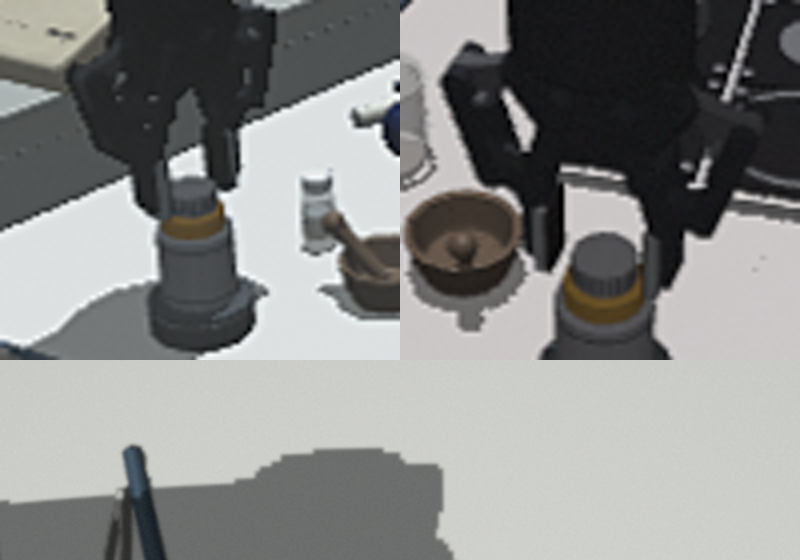

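In both views the fingertips straddle the head, just above the brass ring. Closing on the head.

```bash
python3 -m handwheel '[[[0,0,0],[0,0,0],1],[[0,0,0],[0,0,0],1],[[0,0,0],[0,0,0],1],[[0,0,0],[0,0,0],1],[[0,0,0],[0,0,0],1]]' 40; python3 -m handwheel '[[[0,0,-0.5],[0,0,0],1],[[0,0,-1.5],[0,0,0],1],[[0,0,-3],[0,0,0],1],[[0,0,-4.5],[0,0,0],1],[[0,0,-6],[0,0,0],1],[[0,0,-7.5],[0,0,0],1],[[0,0,-8.5],[0,0,0],1],[[0,0,-9],[0,0,0],1],[[0,0,-9],[0,0,0],1],[[0,0,-9],[0,0,0],1]]'
python3 - <<'E'
from h import *
S=grab("scene");D=grab("side");W=grab("wrist")
f=lambda c,x,y,w,h,s:cv2.resize(c[0][y:y+h,x:x+w],None,fx=s,fy=s,interpolation=cv2.INTER_CUBIC)
a=np.hstack([f(S,210,105,130,120,3),f(D,250,140,130,120,3)])
cv2.imwrite("pics/g2.png",a[:,:,::-1]);save(W,"g2w.png")
E
```

```text
t: 5.03
tool_pos: [523.9, 16.0, 81.5]
orientation: [-2.221, -2.221, 0.0]
force: [-1.9, 0.2, 4.7]
finger_gap: 28.1
t: 6.28
tool_pos: [523.6, 16.0, 170.8]
orientation: [-2.221, -2.221, 0.002]
force: [-0.1, 1.1, -1.3]
finger_gap: 28.0
```

View pics/g2.png

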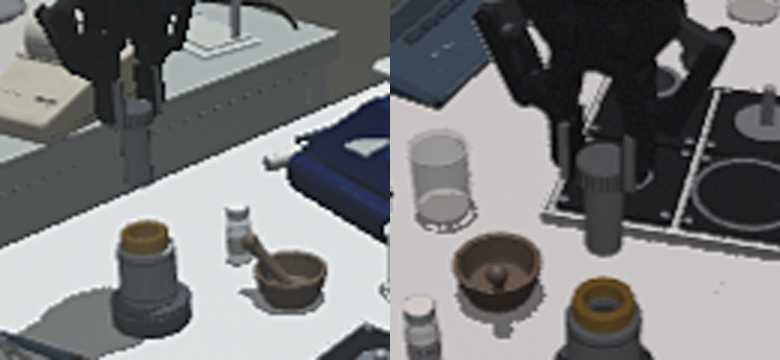

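The plunger is out and hanging upright in the fingers, with the brass ring left on the barrel. Carrying it above the pot.

```bash
python3 -m handwheel '[[[-1,0.2,0],[0,0,0],1],[[-3,0.6,0],[0,0,0],1],[[-6,1.2,0],[0,0,0],1],[[-9,1.9,0],[0,0,0],1],[[-12,2.5,0],[0,0,0],1],[[-15,3.1,0],[0,0,0],1],[[-18,3.8,0],[0,0,0],1],[[-21,4.4,0],[0,0,0],1],[[-24,5,0],[0,0,0],1],[[-26.5,5.5,0],[0,0,0],1],[[-28,5.8,0],[0,0,0],1],[[-28.8,6,0],[0,0,0],1],[[-28.8,6,2],[0,0,0],1],[[-28.8,6,4],[0,0,0],1],[[-28.8,6,6],[0,0,0],1],[[-28.8,6,6.2],[0,0,0],1],[[-28.8,6,6.2],[0,0,0],1]]'
python3 - <<'E'
from h import *
S=grab("scene");D=grab("side");W=grab("wrist")
f=lambda c,x,y,w,h,s:cv2.resize(c[0][y:y+h,x:x+w],None,fx=s,fy=s,interpolation=cv2.INTER_CUBIC)
for c,n in((S,"s"),(D,"d"),(W,"w")): print(n,proj(c,np.array([583.8,-271.6,41])).round(1),proj(c,np.array([583.8,-271.6,60])).round(1))
a=np.hstack([f(S,310,150,130,120,3),f(D,270,90,130,120,3)])
cv2.imwrite("pics/g3.png",a[:,:,::-1])
E
```

```text
t: 8.55
tool_pos: [584.5, -271.5, 109.8]
orientation: [2.22, 2.222, 0.001]
force: [0.6, -1.1, -1.5]
finger_gap: 28.1
s [373.4 229.8] [373.8 222.1]
d [336.6 165.8] [336.7 159. ]
w [319.  206.1] [318.9 215.2]
```

View pics/g3.png

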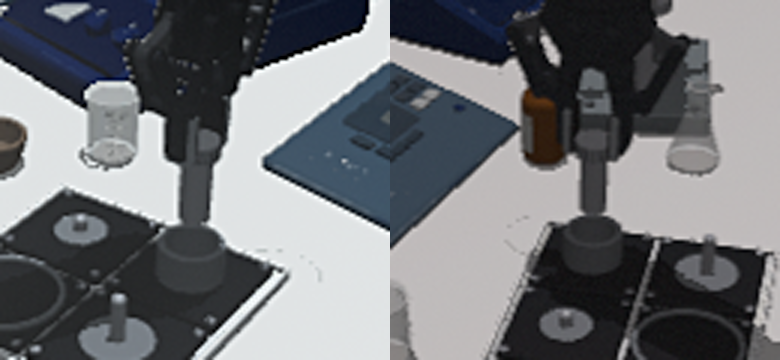

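The shaft hangs over the pot, about 2 mm to the right of its centre in the scene view (195 against 191 in the crop). Shifting y by +2 mm and lowering, with a watch on the force.

```bash
python3 -m handwheel '[[[0.2,0,0.5],[0,0,0],1],[[0.2,0,1.5],[0,0,0],1],[[0.2,0,2.5],[0,0,0],1],[[0.2,0,3.5],[0,0,0],1],[[0.2,0,4],[0,0,0],1],[[0.2,0,4.3],[0,0,0],1],[[0.2,0,4.4],[0,0,0],1],[[0.2,0,4.4],[0,0,0],1]]'; python3 -m handwheel '[[[0,0,0.05],[0,0,0],1],[[0,0,0.1],[0,0,0],1],[[0,0,0.1],[0,0,0],1]]'
```

```text
t: 9.7
tool_pos: [584.2, -270.1, 65.5]
orientation: [2.221, 2.221, 0.0]
force: [-0.3, 0.1, -1.6]
finger_gap: 28.5
t: 10.07
tool_pos: [584.0, -270.0, 64.3]
orientation: [-2.221, -2.221, -0.0]
force: [-0.7, 0.0, -1.2]
finger_gap: 28.3
```

```bash
python3 -m handwheel '[[[0,0,0.05],[0,0,0],1],[[0,0,0.1],[0,0,0],1],[[0,0,0.1],[0,0,0],1]]'; python3 -m handwheel '[[[0,0,0.05],[0,0,0],1],[[0,0,0.05],[0,0,0],1]]'
```

```text
t: 10.45
tool_pos: [584.0, -270.0, 63.7]
orientation: [2.221, 2.221, 0.0]
force: [-1.3, 1.1, 1.8]
finger_gap: 28.2
t: 10.7
tool_pos: [584.1, -270.1, 63.6]
orientation: [2.221, 2.221, 0.0]
force: [-2.4, 0.4, 4.8]
finger_gap: 27.9
```

The force rose from −1.2 to +4.8 N, so the plunger is seated. Releasing and rising, then looking.

```bash
python3 -m handwheel '[[[0,0,0],[0,0,0],0.2],[[0,0,0],[0,0,0],0.1],[[0,0,0],[0,0,0],-0.1],[[0,0,0],[0,0,0],-0.1],[[0,0,-0.5],[0,0,0],-0.1],[[0,0,-1.5],[0,0,0],-0.1],[[0,0,-4],[0,0,0],-0.1],[[0,0,-7],[0,0,0],-0.1],[[0,0,-10],[0,0,0],-1],[[2,-0.5,-12],[0,0,0],-1],[[5,-1,-12],[0,0,0],-1],[[9,-2,-12],[0,0,0],-1],[[13,-3,-12],[0,0,0],-1],[[17,-4,-12],[0,0,0],-1],[[21,-5,-12],[0,0,0],-1],[[25,-6,-12],[0,0,0],-1],[[28.6,-6,-12],[0,0,0],-1],[[28.6,-6,-12],[0,0,0],-1]]'
python3 - <<'E'
from h import *
S=grab("scene");D=grab("side");W=grab("wrist")
f=lambda c,x,y,w,h,s:cv2.resize(c[0][y:y+h,x:x+w],None,fx=s,fy=s,interpolation=cv2.INTER_CUBIC)
a=np.hstack([f(S,240,160,180,120,3)[:,:400],f(D,270,120,130,120,3)])
a=np.hstack([f(S,290,160,130,120,3),f(D,270,120,130,120,3)])
# ring from side/scene
for c,n in((S,"s"),(D,"d")):
    h=cv2.cvtColor(c[0],cv2.COLOR_RGB2HSV); m=((h[...,0]>12)&(h[...,0]<28)&(h[...,1]>110)&(h[...,2]>60)).astype(np.uint8)
    k,l,st,ce=cv2.connectedComponentsWithStats(m); print(n,[(st[i].tolist(),ce[i].round(1).tolist()) for i in range(1,k) if st[i,4]>15], proj(c,np.array([524,16.3,80])).round(1),proj(c,np.array([524,16.3,74])).round(1))
cv2.imwrite("pics/g4.png",a[:,:,::-1])
E
```

```text
t: 12.95
tool_pos: [524.1, 20.3, 183.8]
orientation: [-2.213, -2.229, -0.005]
force: [0.7, -0.2, -0.3]
finger_gap: 85.4
s [([251, 179, 15, 11, 84], [258.3, 183.9]), ([461, 227, 21, 11, 163], [471.8, 232.3])] [257.7 181.1] [257.9 183.4]
d [([311, 233, 20, 18, 249], [320.7, 241.4])] [319.5 238.6] [319.5 241. ]
```

View pics/g4.png

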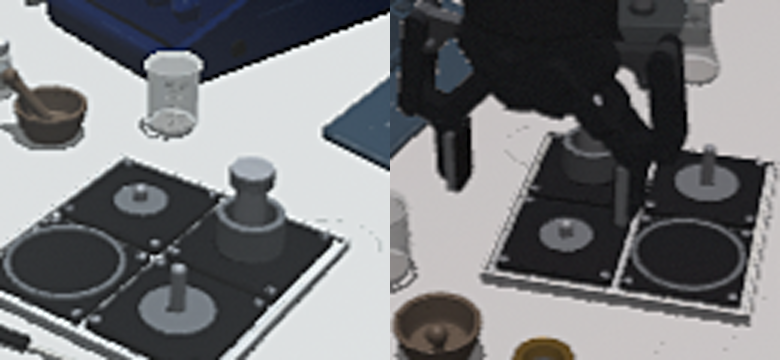

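The plunger stands upright and centred in the pot, and the brass ring projects where expected. Now the ring: TCP at about z 68.3.

```bash
python3 -m handwheel '[[[0,0,1],[0,0,0],-1],[[0,0,3],[0,0,0],-1],[[0,0,6],[0,0,0],-0.5],[[0,0,8.5],[0,0,0],-0.3],[[0,0,10.5],[0,0,0],-0.3],[[0,0,11.2],[0,0,0],-0.3],[[0,0,11.45],[0,0,0],-0.3],[[0,0,11.45],[0,0,0],-0.3],[[0,0,11.45],[0,0,0],0],[[0,0,11.45],[0,0,0],1],[[0,0,11.45],[0,0,0],1],[[0,0,11.45],[0,0,0],1],[[0,0,11.45],[0,0,0],1]]' 25; python3 -m handwheel '[[[0,0,-0.3],[0,0,0],1],[[0,0,-1],[0,0,0],1],[[0,0,-2.5],[0,0,0],1],[[0,0,-4.5],[0,0,0],1],[[0,0,-6],[0,0,0],1],[[0,0,-6],[0,0,0],1],[[0,0,-6],[0,0,0],1]]'
python3 - <<'E'
from h import *
S=grab("scene");D=grab("side");W=grab("wrist")
f=lambda c,x,y,w,h,s:cv2.resize(c[0][y:y+h,x:x+w],None,fx=s,fy=s,interpolation=cv2.INTER_CUBIC)
a=np.hstack([f(S,210,125,130,100,3),f(D,260,170,130,100,3)])
cv2.imwrite("pics/g5.png",a[:,:,::-1])
E
```

```text
t: 14.72
tool_pos: [524.5, 16.1, 69.2]
orientation: [2.221, 2.221, 0.002]
force: [-0.4, -0.4, 5.5]
finger_gap: 35.9
t: 15.6
tool_pos: [523.6, 16.0, 128.0]
orientation: [-2.221, -2.221, 0.001]
force: [0.6, -0.3, -0.8]
finger_gap: 35.6
```

View pics/g5.png

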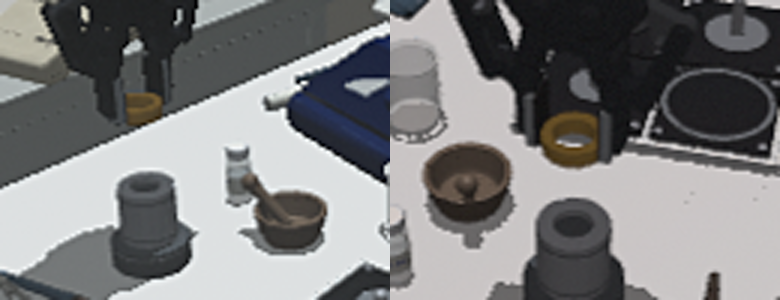

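The ring is held level, the barrel is undisturbed, and the vial and mortar have not moved. Moving above the pin and checking the position from the brass mask.

```bash
python3 -m handwheel '[[[-1,0.2,0],[0,0,0],1],[[-3,0.8,0],[0,0,0],1],[[-6,1.6,0],[0,0,0],1],[[-9,2.4,0],[0,0,0],1],[[-12,3.2,0],[0,0,0],1],[[-15,4,0],[0,0,0],1],[[-17.5,4.6,0],[0,0,0],1],[[-19,5,0],[0,0,0],1],[[-19.5,5.15,0],[0,0,0],1],[[-19.5,5.15,2],[0,0,0],1],[[-19.5,5.15,5],[0,0,0],1],[[-19.5,5.15,7],[0,0,0],1],[[-19.5,5.15,8],[0,0,0],1],[[-19.5,5.15,8.3],[0,0,0],1],[[-19.5,5.15,8.3],[0,0,0],1],[[-19.5,5.15,8.3],[0,0,0],1]]'
cat >> h.py <<'E'
def brass(c):
    h=cv2.cvtColor(c[0],cv2.COLOR_RGB2HSV); m=((h[...,0]>12)&(h[...,0]<28)&(h[...,1]>110)&(h[...,2]>50)).astype(np.uint8)
    k,l,st,ce=cv2.connectedComponentsWithStats(m); return [(st[i].tolist(),ce[i].round(1).tolist()) for i in range(1,k) if st[i,4]>15]
def box(c,x,y,z0,z1,r):
    a=np.linspace(0,6.283,40); p=np.array([proj(c,np.array([x+r*np.cos(t),y+r*np.sin(t),z])) for t in a for z in(z0,z1)])
    lo,hi=p.min(0),p.max(0); return np.r_[lo,hi-lo].round(1).tolist()
E
python3 - <<'E'
from h import *
import pickle
S=grab("scene");D=grab("side");W=grab("wrist")
for c,n in((S,"s"),(D,"d"),(W,"w")): print(n,brass(c),box(c,575.5,-179.5,45,57,19))
pickle.dump((S,D,W),open("r.pkl","wb"))
f=lambda c,x,y,w,h,s:cv2.resize(c[0][y:y+h,x:x+w],None,fx=s,fy=s,interpolation=cv2.INTER_CUBIC)
a=np.hstack([f(S,285,165,100,90,4),f(D,280,140,100,90,4)])
cv2.imwrite("pics/g6.png",a[:,:,::-1])
E
```

```text
t: 17.75
tool_pos: [576.1, -179.1, 46.2]
orientation: [2.22, 2.221, 0.001]
force: [-0.3, -0.4, -1.3]
finger_gap: 35.9
s [([335, 206, 11, 13, 98], [339.7, 212.0]), ([461, 226, 21, 14, 171], [471.8, 232.5])] [327.7, 205.1, 17.6, 13.9]
d [([320, 179, 15, 13, 165], [327.1, 185.0])] [318.7, 177.4, 17.4, 14.6]
w [([283, 217, 76, 75, 3186], [320.8, 254.7])] [280.2, 215.6, 78.9, 77.9]
```

View pics/g6.png

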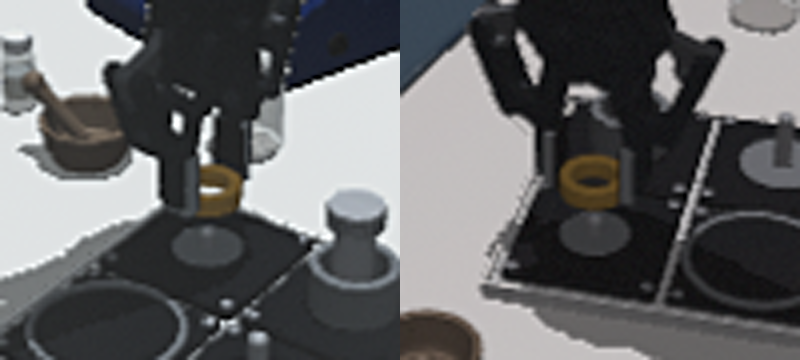

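The ring's box matches the prediction within 1 px in all three cameras, and it sits over the pad (scene crop (208,247)). Lowering it.

```bash
python3 -m handwheel '[[[0,0,0.5],[0,0,0],1],[[0,0,1.2],[0,0,0],1],[[0,0,2],[0,0,0],1],[[0,0,2.5],[0,0,0],1],[[0,0,2.7],[0,0,0],1],[[0,0,2.8],[0,0,0],1],[[0,0,2.8],[0,0,0],1]]'; python3 -m handwheel '[[[0,0,0.05],[0,0,0],1],[[0,0,0.1],[0,0,0],1],[[0,0,0.1],[0,0,0],1]]'; python3 -m handwheel '[[[0,0,0.05],[0,0,0],1],[[0,0,0.05],[0,0,0],1]]'
```

```text
t: 18.77
tool_pos: [575.7, -179.0, 17.5]
orientation: [2.221, 2.221, 0.0]
force: [-0.4, -0.1, -0.7]
finger_gap: 36.2
t: 19.15
tool_pos: [575.8, -179.1, 17.2]
orientation: [2.221, 2.221, 0.001]
force: [-1.4, 0.8, 5.2]
finger_gap: 36.0
t: 19.4
tool_pos: [575.8, -179.0, 17.2]
orientation: [2.221, 2.221, 0.001]
force: [-1.9, 0.1, 8.1]
finger_gap: 35.8
```

Contact was at about 5–8 N, so the ring is seated. Releasing, returning to the die and gripping the barrel.

```bash
python3 -m handwheel '[[[0,0,0],[0,0,0],0.1],[[0,0,0],[0,0,0],0],[[0,0,0],[0,0,0],-0.2],[[0,0,0],[0,0,0],-0.2],[[0,0,-0.5],[0,0,0],-0.2],[[0,0,-1.5],[0,0,0],-0.2],[[0,0,-4],[0,0,0],-0.2],[[0,0,-8],[0,0,0],-1],[[0,0,-12],[0,0,0],-1],[[1.5,-0.4,-16],[0,0,0],-1],[[5,-1.3,-16.5],[0,0,0],-1],[[9,-2.4,-16.5],[0,0,0],-1],[[13,-3.4,-16.5],[0,0,0],-1],[[17,-4.5,-16.5],[0,0,0],-1],[[19.5,-5.15,-16.5],[0,0,0],-1],[[19.5,-5.15,-16.5],[0,0,0],-1],[[19.5,-5.15,-16.5],[0,0,0],-1]]'
python3 - <<'E'
from h import *
S=grab("scene");D=grab("side")
for c,n in((S,"s"),(D,"d")): print(n,brass(c),box(c,575.5,-179.5,16,28,19))
E
python3 -m handwheel '[[[0,0,1],[0,0,0],-1],[[0,0,4],[0,0,0],-1],[[0,0,8],[0,0,0],-1],[[0,0,11],[0,0,0],-1],[[0,0,13],[0,0,0],-0.6],[[0,0,14],[0,0,0],-0.6],[[0,0,14.1],[0,0,0],-0.4],[[0,0,14.1],[0,0,0],-0.3],[[0,0,14.1],[0,0,0],1],[[0,0,14.1],[0,0,0],1],[[0,0,14.1],[0,0,0],1],[[0,0,14.1],[0,0,0],1]]' 50; python3 -m handwheel '[[[0,0,-0.3],[0,0,0],1],[[0,0,-1],[0,0,0],1],[[0,0,-2.5],[0,0,0],1],[[0,0,-4.5],[0,0,0],1],[[0,0,-6],[0,0,0],1],[[0,0,-7],[0,0,0],1],[[0,0,-7],[0,0,0],1],[[0,0,-7],[0,0,0],1]]'
python3 - <<'E'
from h import *
S=grab("scene");D=grab("side");W=grab("wrist")
f=lambda c,x,y,w,h,s:cv2.resize(c[0][y:y+h,x:x+w],None,fx=s,fy=s,interpolation=cv2.INTER_CUBIC)
a=np.vstack([np.hstack([f(S,210,125,130,100,3),f(D,260,170,130,100,3)]),np.hstack([f(S,290,185,130,90,3),f(D,280,130,130,90,3)])])
cv2.imwrite("pics/g7.png",a[:,:,::-1])
E
```

```text
t: 21.52
tool_pos: [524.4, 14.6, 181.3]
orientation: [2.222, 2.219, -0.0]
force: [0.2, -0.1, 0.5]
finger_gap: 85.4
s [([328, 217, 18, 13, 145], [336.6, 222.8]), ([461, 226, 21, 13, 172], [471.5, 232.4])] [327.7, 216.2, 17.3, 14.0]
d [([320, 189, 17, 14, 171], [327.9, 195.3])] [318.8, 188.0, 17.1, 14.6]
t: 23.12
tool_pos: [524.5, 16.0, 40.9]
orientation: [2.221, 2.22, 0.002]
force: [-0.3, 0.9, 6.9]
finger_gap: 44.8
t: 24.12
tool_pos: [523.4, 16.0, 109.3]
orientation: [-2.221, -2.221, 0.002]
force: [-0.3, 0.1, -4.2]
finger_gap: 44.9
```

View pics/g7.png

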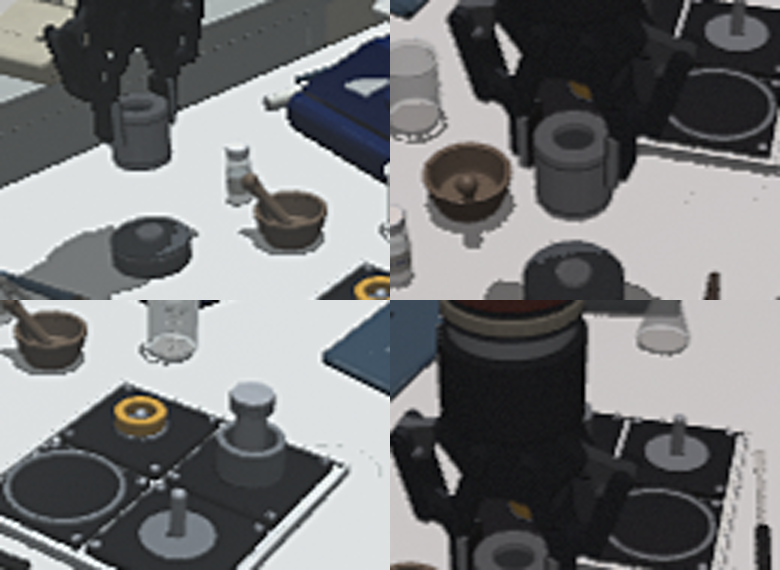

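The barrel is held upright, and the ring is seated on the pin with its box within 1 px of the prediction. Carrying the barrel over the post.

```bash
python3 -m handwheel '[[[-1,-0.1,0],[0,0,0],1],[[-3,-0.3,0],[0,0,0],1],[[-6,-0.6,0],[0,0,0],1],[[-9,-1,0],[0,0,0],1],[[-12,-1.3,0],[0,0,0],1],[[-15,-1.6,0],[0,0,0],1],[[-18,-2,0],[0,0,0],1],[[-21,-2.3,0],[0,0,0],1],[[-24,-2.6,0],[0,0,0],1],[[-27,-3,0],[0,0,0],1],[[-29,-3.2,0],[0,0,0],1],[[-29.5,-3.2,0.5],[0,0,0],1],[[-29.5,-3.2,2],[0,0,0],1],[[-29.5,-3.2,2.8],[0,0,0],1],[[-29.5,-3.2,3],[0,0,0],1],[[-29.5,-3.2,3],[0,0,0],1],[[-29.5,-3.2,3],[0,0,0],1]]'
python3 - <<'E'
from h import *
S=grab("scene");D=grab("side");W=grab("wrist")
f=lambda c,x,y,w,h,s:cv2.resize(c[0][y:y+h,x:x+w],None,fx=s,fy=s,interpolation=cv2.INTER_CUBIC)
for c,n in((S,"s"),(D,"d")):
    print(n,"barrel",box(c,492.2,-279.2,62,108,23),"pad",box(c,492.2,-279.2,16,16,25))
a=np.hstack([f(S,300,190,100,90,4),f(D,330,110,100,90,4)])
cv2.imwrite("pics/g8.png",a[:,:,::-1])
E
```

```text
t: 26.4
tool_pos: [492.4, -278.9, 80.1]
orientation: [2.22, 2.221, 0.0]
force: [-0.4, -0.4, -4.5]
finger_gap: 45.0
s barrel [336.6, 215.6, 25.4, 34.4] pad [335.4, 254.1, 25.8, 16.1]
d barrel [365.8, 141.1, 22.1, 28.2] pad [363.7, 174.1, 21.3, 12.3]
```

View pics/g8.png

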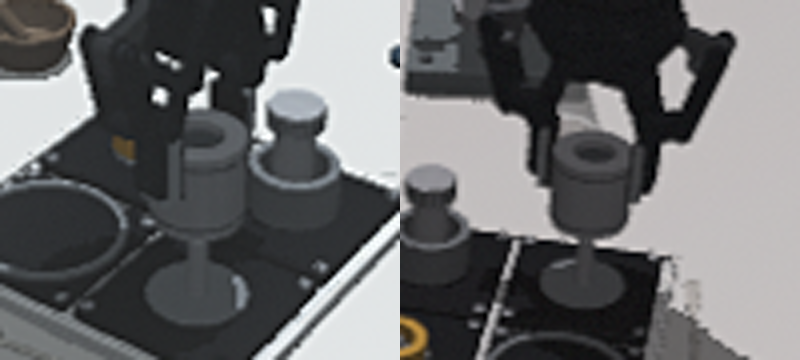

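The barrel is over the post and about 2–3 mm towards +y of the pad centre, judged by comparing both views. Shifting −2 mm and lowering.

```bash
python3 -m handwheel '[[[-0.2,0,0.2],[0,0,0],1],[[-0.2,0,1],[0,0,0],1],[[-0.2,0,2],[0,0,0],1],[[-0.2,0,3],[0,0,0],1],[[-0.2,0,3.8],[0,0,0],1],[[-0.2,0,4.3],[0,0,0],1],[[-0.2,0,4.45],[0,0,0],1],[[-0.2,0,4.45],[0,0,0],1]]'; python3 -m handwheel '[[[0,0,0.05],[0,0,0],1],[[0,0,0.1],[0,0,0],1],[[0,0,0.1],[0,0,0],1]]'; python3 -m handwheel '[[[0,0,0.05],[0,0,0],1],[[0,0,0.05],[0,0,0],1]]'
```

```text
t: 27.55
tool_pos: [492.2, -281.1, 35.5]
orientation: [2.221, 2.221, 0.0]
force: [1.2, 0.1, -3.6]
finger_gap: 44.5
t: 27.92
tool_pos: [492.3, -281.2, 35.0]
orientation: [2.221, 2.221, 0.0]
force: [-0.4, 0.2, 1.5]
finger_gap: 45.0
t: 28.18
tool_pos: [492.3, -281.2, 35.0]
orientation: [2.221, 2.221, 0.0]
force: [-1.4, 0.3, 6.8]
finger_gap: 45.0
```

The force changed from −3.6 to +6.8 N, so the barrel is seated. Releasing, returning and checking the base position.

```bash
python3 -m handwheel '[[[0,0,0],[0,0,0],-0.15],[[0,0,0],[0,0,0],-0.3],[[0,0,0],[0,0,0],-0.45],[[0,0,0],[0,0,0],-0.45],[[0,0,-0.5],[0,0,0],-0.45],[[0,0,-1.5],[0,0,0],-0.45],[[0,0,-4],[0,0,0],-0.45],[[0,0,-8],[0,0,0],-1],[[0,0,-12],[0,0,0],-1],[[2,0.2,-15],[0,0,0],-1],[[6,0.6,-15],[0,0,0],-1],[[11,1.2,-15],[0,0,0],-1],[[16,1.7,-15],[0,0,0],-1],[[21,2.3,-15],[0,0,0],-1],[[26,2.8,-15],[0,0,0],-1],[[29.7,3.2,-15],[0,0,0],-1],[[29.7,3.2,-15],[0,0,0],-1],[[29.7,3.2,-15],[0,0,0],-1],[[29.7,3.2,-15],[0,0,0],-1]]'
python3 - <<'E'
from h import *
import pickle
S=grab("scene");D=grab("side");W=grab("wrist")
o=ortho(W,460,590,-50,80,22,3);g=cv2.cvtColor(o,cv2.COLOR_RGB2GRAY)
for t in(60,75,90):
    for k in cv2.findContours(cv2.morphologyEx((g<t).astype(np.uint8),cv2.MORPH_OPEN,np.ones((9,9))),0,2)[0]:
        if cv2.contourArea(k)>3000:
            e=cv2.fitEllipse(cv2.convexHull(k)); print(t,460+e[0][0]/3,80-e[0][1]/3,np.array(e[1])/3)
f=lambda c,x,y,w,h,s:cv2.resize(c[0][y:y+h,x:x+w],None,fx=s,fy=s,interpolation=cv2.INTER_CUBIC)
a=np.hstack([cv2.resize(o,(360,360)),f(S,290,180,130,120,3)])
cv2.imwrite("pics/g9.png",a[:,:,::-1])
E
```

```text
t: 30.55
tool_pos: [523.9, 14.1, 184.0]
orientation: [2.224, 2.218, -0.001]
force: [0.5, -0.3, 0.8]
finger_gap: 85.4
60 522.8149566650391 21.223673502604164 [54.20552063 62.1354777 ]
75 522.6499938964844 21.093663533528648 [55.05182393 63.62256877]
90 522.9600016276041 20.857254028320312 [56.65364583 64.27464803]
```

View pics/g9.png

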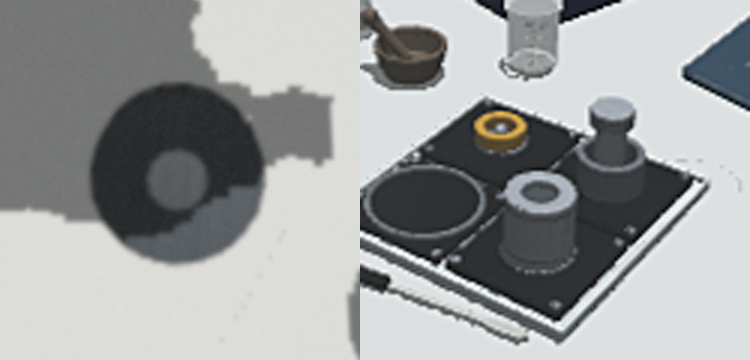

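The base circle centre is at crop (178,174), which is (524.3, 17), as expected. The barrel is flat on its pad over the post. Gripping the base with the tips well above its underside.

```bash
python3 -m handwheel '[[[0,0,1],[0,0,0],-1],[[0,0,4],[0,0,0],-1],[[0,0,8],[0,0,0],-1],[[0,0,12],[0,0,0],-1],[[0,0,15],[0,0,0],-1],[[0,0,17],[0,0,0],-1],[[0,0,17.8],[0,0,0],-1],[[0,0,18],[0,0,0],-1],[[0,0,18],[0,0,0],-1],[[0,0,18],[0,0,0],-0.7],[[0,0,18],[0,0,0],1],[[0,0,18],[0,0,0],1],[[0,0,18],[0,0,0],1],[[0,0,18],[0,0,0],1]]' 80; python3 -m handwheel '[[[0,0,-0.3],[0,0,0],1],[[0,0,-1],[0,0,0],1],[[0,0,-2],[0,0,0],1],[[0,0,-3],[0,0,0],1],[[0,0,-3],[0,0,0],1],[[0,0,-3],[0,0,0],1]]'
```

```text
t: 32.45
tool_pos: [524.1, 16.0, 5.3]
orientation: [2.221, 2.221, 0.001]
force: [-2.0, -0.2, 7.8]
finger_gap: 60.9
t: 33.2
tool_pos: [523.8, 16.0, 33.8]
orientation: [-2.221, -2.221, 0.0]
force: [-0.3, -0.0, -4.8]
finger_gap: 60.8
```

The base is held (gap 60.8, weight 4.8 N). Carrying it to a point above the rim.

```bash
python3 -m handwheel '[[[0,0,-2],[0,0,0],1],[[0,0,-4],[0,0,0],1],[[-1,-0.2,-6],[0,0,0],1],[[-3,-0.6,-6],[0,0,0],1],[[-6,-1.2,-6],[0,0,0],1],[[-9,-1.8,-6],[0,0,0],1],[[-12,-2.4,-6],[0,0,0],1],[[-15,-3,-6],[0,0,0],1],[[-18,-3.6,-6],[0,0,0],1],[[-20,-4,-6],[0,0,0],1],[[-20.5,-4.05,-5],[0,0,0],1],[[-20.5,-4.05,-3],[0,0,0],1],[[-20.5,-4.05,-1],[0,0,0],1],[[-20.5,-4.05,0],[0,0,0],1],[[-20.5,-4.05,0.4],[0,0,0],1],[[-20.5,-4.05,0.4],[0,0,0],1],[[-20.5,-4.05,0.4],[0,0,0],1]]'
python3 - <<'E'
from h import *
import pickle
S=grab("scene");D=grab("side");W=grab("wrist"); pickle.dump((S,D,W),open("b.pkl","wb"))
f=lambda c,x,y,w,h,s:cv2.resize(c[0][y:y+h,x:x+w],None,fx=s,fy=s,interpolation=cv2.INTER_CUBIC)
for c,n,o in((S,"s",(265,200)),(D,"d",(330,150))):
    for q in(box(c,483.6,-188.6,16,16,42),box(c,483.6,-188.6,26,48,32)): print(n,[(q[0]-o[0])*4,(q[1]-o[1])*4,q[2]*4,q[3]*4])
a=np.hstack([f(S,265,200,100,90,4),f(D,330,150,100,90,4)])
cv2.imwrite("pics/g10.png",a[:,:,::-1])
E
```

```text
t: 35.33
tool_pos: [484.0, -189.1, 30.4]
orientation: [2.22, 2.221, 0.001]
force: [-0.9, -0.7, -5.4]
finger_gap: 60.9
s [102.79999999999995, 136.39999999999998, 163.2, 97.2]
s [119.59999999999991, 96.39999999999998, 126.8, 108.4]
d [76.40000000000009, 167.60000000000002, 154.0, 95.6]
d [95.59999999999991, 132.39999999999998, 121.6, 104.4]
```

View pics/g10.png

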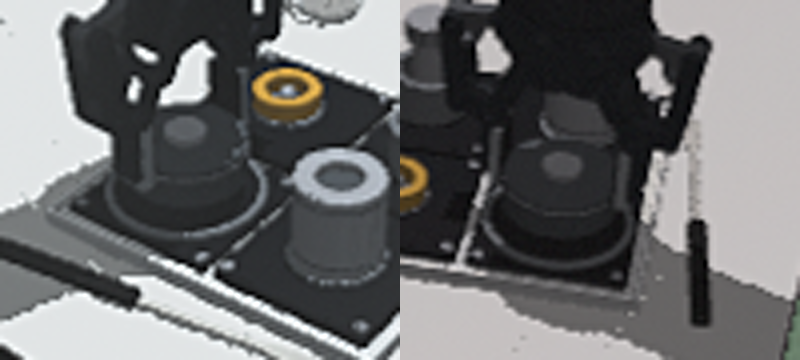

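Relative to the predictions, the rim and the spigot are offset equally in both views (within 0.3 px), so the base is centred over the rim. Lowering it.

```bash
python3 -m handwheel '[[[0,0,0.3],[0,0,0],1],[[0,0,0.7],[0,0,0],1],[[0,0,1],[0,0,0],1],[[0,0,1.2],[0,0,0],1],[[0,0,1.25],[0,0,0],1],[[0,0,1.25],[0,0,0],1]]'; python3 -m handwheel '[[[0,0,0.05],[0,0,0],1],[[0,0,0.1],[0,0,0],1],[[0,0,0.1],[0,0,0],1]]'; python3 -m handwheel '[[[0,0,0.05],[0,0,0],1],[[0,0,0.05],[0,0,0],1]]'
```

```text
t: 36.22
tool_pos: [483.4, -188.9, 17.4]
orientation: [-2.221, -2.221, 0.0]
force: [-0.4, 0.8, -3.3]
finger_gap: 60.9
t: 36.6
tool_pos: [483.4, -188.9, 17.3]
orientation: [2.221, 2.221, -0.0]
force: [-2.2, 0.6, 6.1]
finger_gap: 61.0
t: 36.85
tool_pos: [483.4, -189.0, 17.3]
orientation: [2.221, 2.221, -0.0]
force: [-2.9, 0.9, 10.0]
finger_gap: 60.6
```

```bash
python3 -m handwheel '[[[0,0,0],[0,0,0],-0.5],[[0,0,0],[0,0,0],-0.6],[[0,0,0],[0,0,0],-0.8],[[0,0,0],[0,0,0],-0.8],[[0,0,-0.4],[0,0,0],-0.8],[[0,0,-1.2],[0,0,0],-0.8],[[0,0,-3],[0,0,0],-0.8],[[0,0,-6],[0,0,0],-0.9],[[0,0,-11],[0,0,0],-1],[[0,0,-16],[0,0,0],-1],[[-5,3,-21],[0,0,0],-1],[[-9,5,-23],[0,0,0],-1],[[-11,5,-23],[0,0,0],-1],[[-11,5,-23],[0,0,0],-1],[[-11,5,-23],[0,0,0],-1],[[-11,5,-23],[0,0,0],-1]]'
python3 - <<'E'
from h import *
W=grab("wrist");S=grab("scene");save(W,"f_w.png");save(S,"f_s.png")
print(manip.get_state()["tool_pos"])
def fit(x,y,z,r,t,inv=False):
    o=ortho(W,x-r,x+r,y-r,y+r,z,4);g=cv2.cvtColor(o,cv2.COLOR_RGB2GRAY)
    c=cv2.HoughCircles(cv2.GaussianBlur(g,(5,5),0),cv2.HOUGH_GRADIENT,1,4*r,param1=80,param2=10,minRadius=int(4*t-8),maxRadius=int(4*t+6))
    return None if c is None else (round(x-r+c[0,0,0]/4,1),round(y+r-c[0,0,1]/4,1),c[0,0,2]/4)
print("rests: rim (483.6,-188.6) pin (575.5,-180) post (492.2,-280.2) pot (583.8,-271.6)")
print("head",fit(584,-271,76,30,15),"ring",fit(575.5,-180,28,30,19),"barrel",fit(492,-280,62,38,23),"base",fit(483.6,-188.6,34,45,32),"rim",fit(483.6,-188.6,16,55,42),"spigot",fit(483.6,-188.6,39,20,11))
for z in(28,):print(brass(S),box(S,575.5,-180,16,28,19))
E
```

```text
t: 38.85
tool_pos: [533.2, -296.6, 245.1]
orientation: [-2.216, -2.223, -0.0]
force: [0.7, -0.2, -0.1]
finger_gap: 85.4
[ 533.44442987 -297.48451345  245.52625109]
rests: rim (483.6,-188.6) pin (575.5,-180) post (492.2,-280.2) pot (583.8,-271.6)
head (np.float32(583.9), np.float32(-270.6), np.float32(14.7)) ring (np.float32(576.1), np.float32(-178.9), np.float32(18.075)) barrel None base (np.float32(483.7), np.float32(-188.7), np.float32(32.8)) rim (np.float32(484.5), np.float32(-188.5), np.float32(41.1)) spigot (np.float32(484.0), np.float32(-189.2), np.float32(10.35))
[([328, 217, 18, 13, 148], [336.6, 222.9]), ([461, 226, 21, 13, 169], [471.5, 232.2])] [327.9, 216.3, 17.3, 14.0]
```

```bash
python3 -c "
from station import manip; print(manip.get_state()['t'], manip.job_done())"
```

```text
the job is handed in; nothing more can be done
38.95 None
```

I took the die apart from the top, parked all four parts on their rests, and handed the job in at about 39 s. The hand-in gives no verdict.

- **Seating:** I lowered each part until the wrist force showed contact (about 5–10 N), then released it and raised the gripper clear.
- **Final wrist-camera check:** the plunger head, stop ring and base circles lay within about 1.3 mm of the rest positions I had measured. The base and its rim agreed to about 1 mm.
- **Barrel:** the final circle fit for it failed. My evidence is two earlier views taken after release, which show it standing upright on its pad over the post, plus the force change when it seated.
- **Vial and mortar:** the arm never went near them. They looked unmoved in the views I had, but I did not measure them again at the end.
- **Unviewed picture:** the last scene picture could not be viewed because the 16-picture limit was reached. From it I only checked the ring numerically, within about 1 px of where it should be.
- **Disagreement:** my first rough picks in the scene and side views disagreed by about 10 mm or more in y, so I took positions from the wrist camera instead.

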